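Find and open the free compartment of the collection box

TASK

Three compartments of the green collection box are full, which holds their white flaps up from below; one is empty, and its flap rocks. Press gently with the fingertips on the ringed near part of the flaps, one after another, until you find the one that rocks, then push that flap down until it stands fully open, ready for the next sample, and take the hand away. Only press and push: pick nothing up, do not force the solid flaps, and leave the things round the box where they are.

Things in the scene. Friction and masses are not known exactly. Their poses are not given: they have to be found in the camera images.
- collection_box: green collection box fixed to the worktop, 130 mm deep (x) by 402 mm wide (y) by 100 mm high; four separate compartments in a row along y, each covered by one white flap that lies flush in the top when shut. Origin at the centre of its underside; its own x points from the near side to the far side, y to the left along the row, z up.
- flap_a_press (a point): push spot (grey ring) of flap a, the leftmost of four identical white flaps, 144 mm along the box's y. On the top face, mid width, 35 mm nearer than the pivot axis; turns with the flap. Flap 88 mm deep (x), 85 wide, 8 thick; its pivot runs along the box's y, 4 mm below the top face, 10 mm beyond the box's centre line: 54 mm of flap lie nearer than the axis, 34 mm beyond it.
- flap_a (a joint): tilt of flap a in rad: 0 shut and flush, grows as the near part goes down and the far part rises; stop (fully open) at 1.15. Pressing the far part does nothing. Over the empty compartment it tips under about 2 to 4 N at the push spot and stays at any tilt; over a full one it springs back from 0.02 to 0.12, solid after. Which is free cannot be seen. Empty compartment: clear to 70 mm below the top.
- flap_b_press (a point): push spot (grey ring) of flap b, the second from left of four identical white flaps, 48 mm along the box's y. On the top face, mid width, 35 mm nearer than the pivot axis; turns with the flap. Flap 88 mm deep (x), 85 wide, 8 thick; its pivot runs along the box's y, 4 mm below the top face, 10 mm beyond the box's centre line: 54 mm of flap lie nearer than the axis, 34 mm beyond it.
- flap_b (a joint): tilt of flap b in rad: 0 shut and flush, grows as the near part goes down and the far part rises; stop (fully open) at 1.15. Pressing the far part does nothing. Over the empty compartment it tips under about 2 to 4 N at the push spot and stays at any tilt; over a full one it springs back from 0.02 to 0.12, solid after. Which is free cannot be seen. Empty compartment: clear to 70 mm below the top.
- flap_c_press (a point): push spot (grey ring) of flap c, the third from left of four identical white flaps, -48 mm along the box's y. On the top face, mid width, 35 mm nearer than the pivot axis; turns with the flap. Flap 88 mm deep (x), 85 wide, 8 thick; its pivot runs along the box's y, 4 mm below the top face, 10 mm beyond the box's centre line: 54 mm of flap lie nearer than the axis, 34 mm beyond it.
- flap_c (a joint): tilt of flap c in rad: 0 shut and flush, grows as the near part goes down and the far part rises; stop (fully open) at 1.15. Pressing the far part does nothing. Over the empty compartment it tips under about 2 to 4 N at the push spot and stays at any tilt; over a full one it springs back from 0.02 to 0.12, solid after. Which is free cannot be seen. Empty compartment: clear to 70 mm below the top.
- flap_d_press (a point): push spot (grey ring) of flap d, the rightmost of four identical white flaps, -144 mm along the box's y. On the top face, mid width, 35 mm nearer than the pivot axis; turns with the flap. Flap 88 mm deep (x), 85 wide, 8 thick; its pivot runs along the box's y, 4 mm below the top face, 10 mm beyond the box's centre line: 54 mm of flap lie nearer than the axis, 34 mm beyond it.
- flap_d (a joint): tilt of flap d in rad: 0 shut and flush, grows as the near part goes down and the far part rises; stop (fully open) at 1.15. Pressing the far part does nothing. Over the empty compartment it tips under about 2 to 4 N at the push spot and stays at any tilt; over a full one it springs back from 0.02 to 0.12, solid after. Which is free cannot be seen. Empty compartment: clear to 70 mm below the top.
- marker: marker pen lying in front of the box, 13x122x13 mm; a bystander, not to be moved. Origin at the centre of its underside.
- timer: small white timer with coloured buttons lying off the box's right end, 58x58x16 mm; a bystander, not to be moved. Origin at the centre of its underside.
- weigh_boat: shallow white weighing dish off the box's left end, 61x68x12 mm; a bystander, not to be moved. Origin at the centre of its underside.
- flask_50: small conical glass flask behind the box, 51x51x85 mm; a bystander, not to be moved. Origin at the centre of its underside.
- petri_0: clear petri dish behind the box, 65 mm across, 16 mm high; a bystander, not to be moved. Origin at the centre of its underside.
- blue_cap: blue screw cap behind the box, 45 mm across, 20 mm high; a bystander, not to be moved. Origin at the centre of its underside.

How it is judged:
At the end, for the whole second after the job is handed in: the flap of the empty compartment stands open by more than 0.95 rad (stop at 1.15) and at rest, the three others are shut (less than 0.15 rad) (((value of joint flap_a above 0.95 rad and velocity of joint flap_a between -0.05 and 0.05 rad/s and value of joint each of flap_b, flap_c, flap_d below 0.15 rad) or (value of joint flap_b above 0.95 rad and velocity of joint flap_b between -0.05 and 0.05 rad/s and value of joint each of flap_a, flap_c, flap_d below 0.15 rad) or (value of joint flap_c above 0.95 rad and velocity of joint flap_c between -0.05 and 0.05 rad/s and value of joint each of flap_a, flap_b, flap_d below 0.15 rad) or (value of joint flap_d above 0.95 rad and velocity of joint flap_d between -0.05 and 0.05 rad/s and value of joint each of flap_a, flap_b, flap_c below 0.15 rad))); the robot touches nothing.
It fails at once if a thing standing round the box is moved by more than 15 mm, or picked up (distance of any of marker, timer, weigh_boat, flask_50, petri_0, blue_cap from where it was at the start of the episode above 0.015 m).
It fails at once if a flap is pressed with more than 45 N (contact force between the fingers and flap_a above 45 N or contact force between the fingers and flap_b above 45 N or contact force between the fingers and flap_c above 45 N or contact force between the fingers and flap_d above 45 N).
It also fails if it takes over 45 s, if anything falls off the work surface, if the arm or the gripper's body presses on something with over 40 N, if the wrist force passes 120 N, or if a joint passes its speed limit or range.

ROBOT

A 6-joint arm with a two-finger parallel gripper is mounted at the origin on a cart in front of the work surface, level with it; the furniture and walls round the work are solid. World frame = base frame: x ahead of the robot, y to its left, z up, the work surface at z = 0. Lengths are in m, angles in rad, forces in N, time in s.
With the tool pointing down it reaches from about 0.35 to 0.775 m from the base axis. Payload 7.3 kg.
Tool frame: the origin (TCP) lies at the very end of the fingers, on their centre line; the grasp point (between the pads) lies 19 mm behind it; x points along the fingers, y is the direction in which the jaws open and shut, and the axes are right-handed (so a half turn about x gives the same grasp; the last joint's range is limited). The gripper opens to 92 mm and grips with 3 to 60 N. Pads are 19 mm wide; open, the fingers measure 130 mm over their backs; the gripper's body (75 mm by 190 mm) begins 47 mm behind the grasp point.
Start: joints at [-1.345, 0.342, 1.524, -0, 1.275, -0.146], TCP at [0.191, -0.489, 0.198] pointing down, gripper open.
Joint ranges: [-2.53, 2.53], [-0.77, 2.02], [0.04, 2.7], [-1, 4.14], [0.28, 2.66], [-3.11, 3.11]. Speed limits (rad/s): [2.57, 2.57, 3.14, 3.14, 3.14, 3.14].

INTERFACE

Orientations are given as [roll, pitch, yaw] about the fixed x, y, z axes, in that order (R = Rz(yaw) Ry(pitch) Rx(roll)).
In Python, from cell import robot gives the robot as it stands.
- The arm moves only by the tool play_rows, never from a script. Its argument "moves" is a list that holds one entry, the list of rows, each a list of 5 numbers: the shift along the tool's x, y, z in m, then the turn about the tool's x in degrees, then the opening, from -1 (shut) to 1 (fully open), so that 0 is half open. A call has exactly 10 rows; each row shifts and turns the pose as measured when the row begins, along the tool's axes as they then stand; what a row does not reach is not made up. A row lasts 1/10 s, in which the tool goes at most 50 mm and 8.59 degrees, less where a joint would pass 70% of its speed; a pose out of reach is approached as far as the arm can. A call with a gripper value outside its range is refused whole. The fingers move at their own pace and stop on an object; "grip_force" is the grip in N (left out, the last holds). Time passes only in rows, so rows that do not move let the fingers close, or fill a call up. It gives the time, the measured TCP pose, the force and the opening at its end, in the units of the state.
- robot.observe(): the state, without advancing time (a new reading comes with each control period).
- robot.read_camera(name): name is "side" or "top" or "wrist"; returns the picture (420x560x3 uint8, red, green, blue); there is no depth.
- robot.get_calibration(name): a dict with "mtx" (3x3 intrinsics, pixels), "view" (4x4, takes a point from world to camera coordinates). Camera axes: x right, y up, looking along -z (the intrinsics and any distortion apply to the point x, -y, -z); pixel columns grow to the right and rows downward; lengths in m; the calibration is good to about 2 mm. A picture is of the moment at which its call begins: read the wrist's pose just before it. get_calibration takes no time and is no camera call; for the wrist camera it gives the pose at the moment of the call.
- robot.hand_in(): hands the job in, once; it reports no verdict.
Trained networks look in the newest picture that a camera, given by its name, has taken for a name from the list of things; names that differ only in an ending like _2 or _b are one class to them, and where a whole thing is asked for, a point or a joint stands for the part that bears it (a point fixed in the world has none). Each returns a list of dicts, best first, with "score" (0 to 1); they miss things now and then, are a little off and sometimes report something else, mostly with a low value. They report only what shows in the picture. A call takes as long as a camera call.
- robot.spot_in(camera, label): "point" ([column, row] in pixels, amid what is visible of it).
The state is a dict: "time": time; "qpos": joint angles; "qvel": joint speeds; "joint_efforts": joint torques, N m; "tool_pos": TCP position; "tool_rot": TCP orientation; "contact_force": force on the tool from outside, world axes, zero at the start; "torque": the same for the moment, N m; "opening": finger opening in m.
Only numpy, scipy, OpenCV 4.12 (cv2) and the standard library are available. Lean on these libraries where they do the work, as an engineer would, in place of code of your own. Each camera call takes 0.05 s, during which the arm holds its last target.

## Working session

There is one attempt and no reset: what is moved stays moved. The work goes in short steps, Python scripts to look and compute and a tool call to move; the robot and the scene stay as the last step left them, time stands still between calls to the robot, and variables do not carry over. Pictures are saved under pics/ and viewed, and the job is handed in when it is done.

Besides the shell and the picture viewer there is one more tool, called after "Request:" as name(argument=value, ...) on one line, values as JSON. play_rows: Moves the arm, as the interface text tells. Its arguments: {"type":"object","properties":{"moves":{"type":"array"},"grip_force":{"type":"number"}},"required":["moves"]}

```bash
mkdir -p pics; ls
python3 - <<'E'
from cell import robot
import cv2, numpy as np
np.set_printoptions(precision=4,suppress=True)
o=robot.observe(); print(o)
for n in ("side","top"):
    im=robot.read_camera(n); cv2.imwrite(f"pics/{n}0.png",im[:,:,::-1])
    for l in ("flap_a_press","collection_box"):
        print(n,l,[(np.round(d["point"],1).tolist(),round(d["score"],2)) for d in robot.spot_in(n,l)])
    c=robot.get_calibration(n); print(c)
E
```

```text
pics
{'time': 0.0, 'qpos': array([-1.345 ,  0.3427,  1.525 ,  0.    ,  1.2754, -0.146 ]), 'qvel': array([ 0.0008, -0.0002, -0.0012, -0.0004,  0.0011, -0.0004]), 'joint_efforts': array([  0.0007, -43.1236, -24.4218,   0.0716,   0.0558,  -0.0001]), 'tool_pos': array([ 0.1906, -0.4887,  0.1974]), 'tool_rot': array([-1.7183,  1.5692,  1.795 ]), 'contact_force': array([ 0.7507, -0.4634,  0.0927]), 'torque': array([ 0.0436, -0.0185, -0.0158]), 'opening': 0.09180873653783443}
side flap_a_press [([298.7, 206.8], 0.5)]
side collection_box [([306.2, 224.8], 0.71)]
{'mtx': array([[539.0447,   0.    , 297.8007],
       [  0.    , 539.0447, 211.2044],
       [  0.    ,   0.    ,   1.    ]]), 'view': array([[ 0.8631, -0.505 , -0.0087, -0.4706],
       [ 0.2328,  0.3825,  0.8942, -0.1977],
       [-0.4482, -0.7738,  0.4476, -1.2109],
       [ 0.    ,  0.    ,  0.    ,  1.    ]])}
top flap_a_press [([203.5, 206.4], 0.78)]
top collection_box [([272.0, 217.3], 0.84)]
{'mtx': array([[456.989 ,   0.    , 285.1841],
       [  0.    , 456.989 , 208.7   ],
       [  0.    ,   0.    ,   1.    ]]), 'view': array([[ 0.0302, -0.9995, -0.0093, -0.0114],
       [ 0.9957,  0.0292,  0.0877, -0.5504],
       [-0.0874, -0.0119,  0.9961, -1.0481],
       [ 0.    ,  0.    ,  0.    ,  1.    ]])}
```

View pics/top0.png

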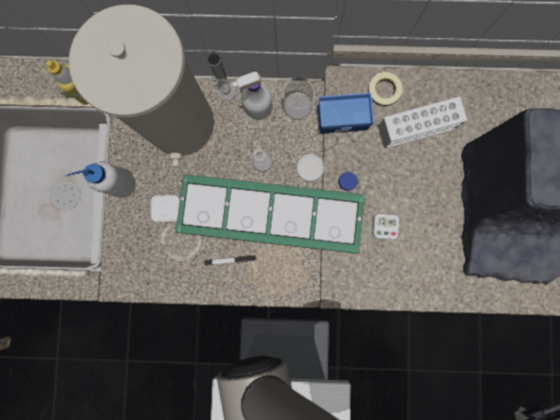

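View pics/side0.png

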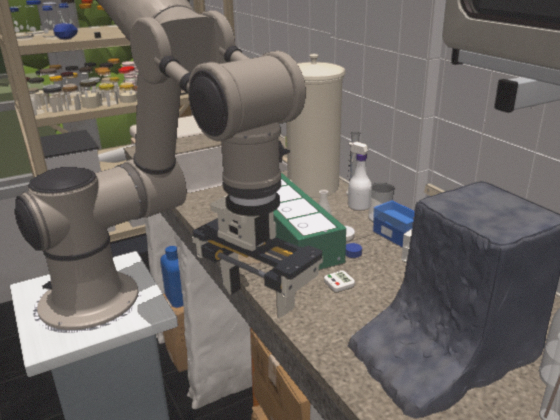

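The top view shows the box at columns 177-363 with flaps centred near (204,207), (248,211), (292,216) and (335,221). The rings are near (203,217), (247,222), (291,228) and (334,233). The pen is in front at (230,261), the weighing dish off the left end at (165,208), and the timer off the right end at (386,226). Next I'll fit the box pose.

```bash
cat > h.py <<'E'
import numpy as np, cv2
from cell import robot
np.set_printoptions(precision=4,suppress=True)
def unproj(cal,uv,z):
    V=cal["view"];K=cal["mtx"];R=V[:3,:3];t=V[:3,3]
    C=-R.T@t
    d=np.linalg.inv(K)@np.array([uv[0],uv[1],1.]); d=R.T@np.array([d[0],-d[1],-d[2]])
    return C+d*(z-C[2])/d[2]
def proj(cal,P):
    V=cal["view"];K=cal["mtx"]
    p=V[:3,:3]@np.asarray(P)+V[:3,3]; p=K@np.array([p[0],-p[1],-p[2]]); return p[:2]/p[2]
def boxpt(x,y,yaw,l):
    c,s=np.cos(yaw),np.sin(yaw); return np.array([x+c*l[0]-s*l[1],y+s*l[0]+c*l[1],l[2]])
E
python3 - <<'E'
from h import *
from scipy.optimize import least_squares
im=cv2.imread("pics/top0.png"); cal=robot.get_calibration("top")
print("cam",-cal["view"][:3,:3].T@cal["view"][:3,3])
hsv=cv2.cvtColor(im,cv2.COLOR_BGR2HSV)
white=((hsv[...,1]<40)&(hsv[...,2]>170)).astype(np.uint8); 
g=cv2.inRange(hsv,(60,80,30),(95,255,255))
n,lab,st,ce=cv2.connectedComponentsWithStats(g); i=1+np.argmax(st[1:,4]); print(st[i],cv2.minAreaRect(np.argwhere(lab==i)[:,::-1].astype(np.float32)))
n,lab,st,ce=cv2.connectedComponentsWithStats(white)
obs=[]
for i in range(1,n):
    if st[i,4]>800 and 170<ce[i][0]<370 and 180<ce[i][1]<250:
        r=cv2.minAreaRect(np.argwhere(lab==i)[:,::-1].astype(np.float32)); print(st[i],ce[i],r); obs.append(r[0])
obs=sorted(obs)
ys=[.144,.048,-.048,-.144]
def f(p): return np.concatenate([proj(cal,boxpt(*p,(0.010,y,.1)))*0+proj(cal,boxpt(*p,(0.0,y,.1)))-o for y,o in zip(ys,obs)])
r=least_squares(f,[.6,0,0]); print(r.x,r.fun)
for y in ys: 
  for dx in (-.025,): print(boxpt(*r.x,(dx,y,.1)),proj(cal,boxpt(*r.x,(dx,y,.1))))
b=im.copy()
def pl(pts,col):
    q=np.array([proj(cal,boxpt(*r.x,p))for p in pts]); cv2.polylines(big,[np.int32(q*4-np.array([160,160])*4)],True,col,1)
big=cv2.resize(im[160:280,160:400],None,fx=4,fy=4) if 0 else cv2.resize(im[160:280,160:360+10],None,fx=4,fy=4,interpolation=cv2.INTER_CUBIC)
pl([(-.065,-.201,.1),(.065,-.201,.1),(.065,.201,.1),(-.065,.201,.1)],(0,0,255))
for y in ys:
    pl([(-.044,y-.0425,.1),(.044,y-.0425,.1),(.044,y+.0425,.1),(-.044,y+.0425,.1)],(255,0,0))
    a=proj(cal,boxpt(*r.x,(-.025,y,.1)))*4-640; cv2.circle(big,tuple(np.int32(a)),3,(0,0,255),-1)
big=cv2.resize(big,(798,480*798//840)) ; cv2.imwrite("pics/fit0.png",big)
E
```

```text
cam [ 0.4567 -0.0078  1.0921]
[ 177  201  184   52 1690] ((268.4101867675781, 226.58164978027344), (182.21408081054688, 31.32250213623047), 6.55694580078125)
[ 184  184   42   44 1507] [204.5282 205.4937] ((204.4461669921875, 205.43077087402344), (38.20269775390625, 39.69111251831055), 7.125016689300537)
[ 227  189   43   44 1515] [248.0449 210.4416] ((248.01023864746094, 210.4129638671875), (38.32392883300781, 39.60918045043945), 6.709836959838867)
[ 271  194   42   44 1518] [291.7161 215.4664] ((291.7408752441406, 215.4123992919922), (38.322662353515625, 39.621742248535156), 6.581944942474365)
[ 315  199   42   44 1530] [335.5464 220.4922] ((335.61590576171875, 220.4573211669922), (38.65104293823242, 39.644920349121094), 6.34019136428833)
[ 0.5336  0.0372 -0.0848] [-0.0313 -0.0092 -0.0116  0.0006  0.004   0.0117  0.0386 -0.004 ]
[0.5209 0.1828 0.1   ] [202.9241 216.7646]
[0.5128 0.0872 0.1   ] [246.5994 221.7885]
[ 0.5046 -0.0085  0.1   ] [290.4379 226.8312]
[ 0.4965 -0.1042  0.1   ] [334.4404 231.8927]
```

View pics/fit0.png

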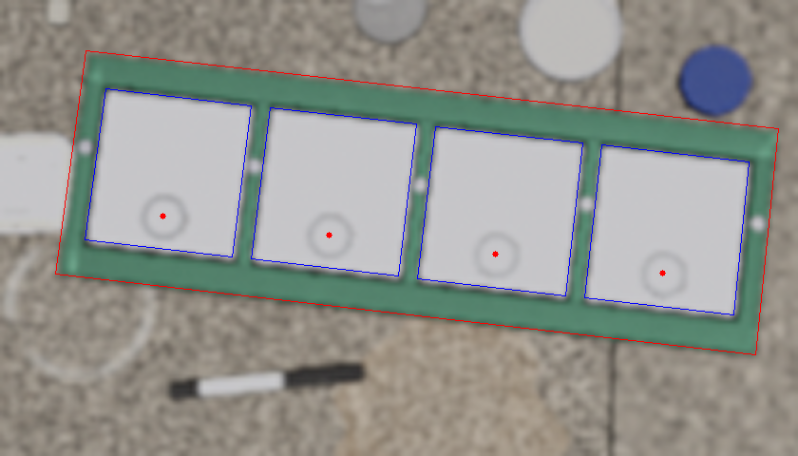

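```bash
cat >> h.py <<'E'
from scipy.spatial.transform import Rotation as Ro
BX=(0.5336,0.0372,-0.0848)
YS=dict(a=.144,b=.048,c=-.048,d=-.144)
def spot(k,dx=-.025,z=.1): return boxpt(*BX,(dx,YS[k],z))
def st():
    o=robot.observe(); R=Ro.from_euler("xyz",o["tool_rot"]).as_matrix(); return o,R
def tobox(p):
    c,s=np.cos(BX[2]),np.sin(BX[2]); d=np.asarray(p)[:2]-np.array(BX[:2]); return np.array([c*d[0]+s*d[1],-s*d[0]+c*d[1],p[2]])
def goal(P):
    o,R=st(); b=np.array([np.cos(BX[2]),np.sin(BX[2]),0])
    v=R.T@b; ang=np.degrees(np.arctan2(-v[1],v[2]))  # turn about x so z->b
    ang2=(ang+90)%180-90
    print("t",o["time"],"tcp",o["tool_pos"],"box",tobox(o["tool_pos"]),"turn",round(ang,2),"or",round(ang2,2),"q6",round(o["qpos"][5],2),"F",o["contact_force"],"open",round(o["opening"],4))
    print("shift now",R.T@(np.asarray(P)-o["tool_pos"]))
    R2=R@Ro.from_euler("x",ang2,degrees=True).as_matrix(); print("shift after turn",R2.T@(np.asarray(P)-o["tool_pos"]))
    print(R)
E
python3 -c "
from h import *
goal(spot('d',z=.15))"
```

```text
t 0.3 tcp [ 0.1907 -0.489   0.1979] box [-0.2971 -0.5534  0.1979] turn -153.84 or 26.16 q6 -0.15 F [-0.8916 -0.4301 -0.4877] open 0.0918
shift now [ 0.048  -0.2475 -0.4247]
shift after turn [ 0.048  -0.4093 -0.2721]
[[-0.0001  0.3633 -0.9317]
 [ 0.0004 -0.9317 -0.3633]
 [-1.     -0.0004 -0.    ]]
```

Request:
play_rows(moves=[[[0, 0, 0, 8.5, -1], [0, 0, 0, 8.5, -1], [0, 0, 0, 8.5, -1], [0, -0.038, -0.025, 0, -1], [0, -0.038, -0.025, 0, -1], [0, -0.038, -0.025, 0, -1], [0, -0.038, -0.025, 0, -1], [0, -0.038, -0.025, 0, -1], [0, -0.038, -0.025, 0, -1], [0, -0.038, -0.025, 0, -1]]], grip_force=20)

```text
time: 1.3
tool_pos: [0.3919, -0.2356, 0.1968]
tool_rot: [1.832, 1.57, -1.409]
contact_force: [1.1, -0.5, -0.0]
opening: 0.0167
```

```bash
python3 -c "
from h import *
goal(spot('d',z=.13))"
```

```text
t 1.3 tcp [ 0.3919 -0.2356  0.1968] box [-0.1181 -0.2838  0.1968] turn 179.19 or -0.81 q6 0.96 F [ 1.0646 -0.5487 -0.0175] open 0.0167
shift now [ 0.0667 -0.1412 -0.0911]
shift after turn [ 0.0667 -0.1399 -0.0931]
[[ 0.0002 -0.0988 -0.9951]
 [-0.001  -0.9951  0.0988]
 [-1.      0.001  -0.0003]]
```

Request:
play_rows(moves=[[[0, -0.035, -0.023, -0.8, -1], [0, -0.035, -0.023, 0, -1], [0.007, -0.035, -0.023, 0, -1], [0.02, -0.035, -0.023, 0, -1], [0.02, 0, 0, 0, -1], [0.01, 0, 0, 0, -1], [0.005, 0, 0, 0, -1], [0, 0, 0, 0, -1], [0, 0, 0, 0, -1], [0, 0, 0, 0, -1]]])

```text
time: 2.3
tool_pos: [0.5031, -0.0949, 0.1352]
tool_rot: [2.821, 1.564, -0.4]
contact_force: [0.3, -0.2, -0.2]
opening: 0.0008
```

```bash
python3 -c "
from h import *
goal(spot('d',z=.11))
cv2.imwrite('pics/w1.png',robot.read_camera('wrist')[:,:,::-1])
cv2.imwrite('pics/s1.png',robot.read_camera('side')[:,:,::-1])"
```

```text
t 2.3 tcp [ 0.5031 -0.0949  0.1352] box [-0.0192 -0.1342  0.1352] turn -179.69 or 0.31 q6 1.31 F [ 0.2873 -0.1906 -0.1592] open 0.0008
shift now [0.0252 0.0097 0.006 ]
shift after turn [0.0252 0.0097 0.0059]
[[ 0.0064 -0.0793 -0.9968]
 [-0.0027 -0.9968  0.0793]
 [-1.      0.0022 -0.0066]]
```

View pics/w1.png

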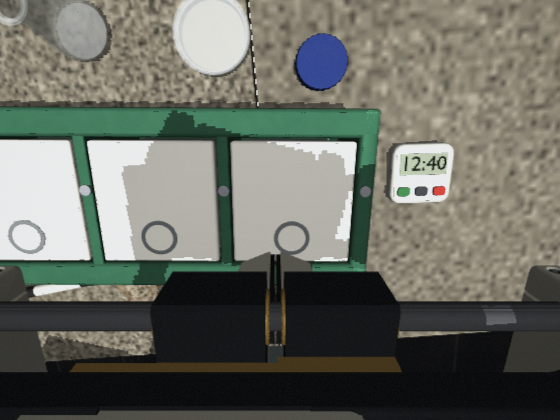

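View pics/s1.png

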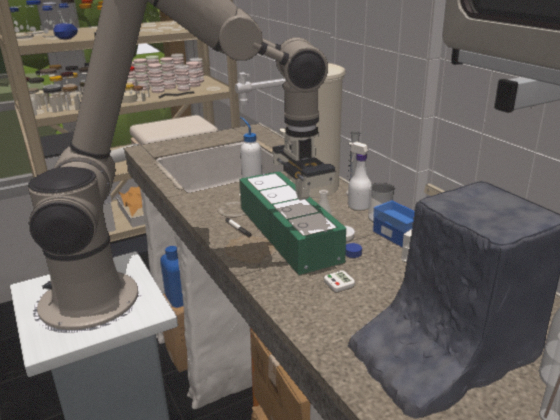

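```bash
python3 -c "
from h import *
c=robot.get_calibration('wrist')
for k,p in dict(d=(292,237),c=(159,237),b=(27,236)).items(): print(k,unproj(c,p,.1),spot(k))
print(proj(c,robot.observe()['tool_pos']))"
```

```text
d [ 0.495  -0.1065  0.1   ] [ 0.4965 -0.1042  0.1   ]
c [ 0.5028 -0.0102  0.1   ] [ 0.5046 -0.0085  0.1   ]
b [0.5111 0.0848 0.1   ] [0.5128 0.0871 0.1   ]
[275.217  246.7115]
```

Request:
play_rows(moves=[[[0.01, 0.0095, 0.006, 0.3, -1], [0.01, 0, 0, 0, -1], [0, 0, 0, 0, -1], [0, 0, 0, 0, -1], [0, 0, 0, 0, -1], [0, 0, 0, 0, -1], [0, 0, 0, 0, -1], [0, 0, 0, 0, -1], [0, 0, 0, 0, -1], [0, 0, 0, 0, -1]]])

```text
time: 3.4
tool_pos: [0.4963, -0.1052, 0.1143]
tool_rot: [2.837, 1.562, -0.39]
contact_force: [1.1, 0.0, 0.5]
opening: 0.0003
```

```bash
python3 -c "
from h import *
goal(spot('d',z=.1))"
```

```text
t 3.4 tcp [ 0.4963 -0.1052  0.1143] box [-0.0251 -0.1451  0.1143] turn 179.94 or -0.06 q6 1.3 F [1.0661 0.0499 0.4876] open 0.0003
shift now [ 0.0143 -0.0011 -0.    ]
shift after turn [ 0.0143 -0.0011 -0.    ]
[[ 0.0082 -0.0857 -0.9963]
 [-0.0034 -0.9963  0.0856]
 [-1.      0.0027 -0.0085]]
```

Request:
play_rows(moves=[[[0.005, 0, 0, 0, -1], [0.003, 0, 0, 0, -1], [0.0015, 0, 0, 0, -1], [0.0015, 0, 0, 0, -1], [0.0015, 0, 0, 0, -1], [0.0015, 0, 0, 0, -1], [0.0015, 0, 0, 0, -1], [0.0015, 0, 0, 0, -1], [0.0015, 0, 0, 0, -1], [0.0015, 0, 0, 0, -1]]])

```text
time: 4.4
tool_pos: [0.4965, -0.1053, 0.0926]
tool_rot: [2.836, 1.562, -0.391]
contact_force: [0.3, 0.4, -0.3]
opening: 0.0008
```

Request:
play_rows(moves=[[[0.0015, 0, 0, 0, -1], [0.0015, 0, 0, 0, -1], [0.0015, 0, 0, 0, -1], [0.0015, 0, 0, 0, -1], [0, 0, 0, 0, -1], [0, 0, 0, 0, -1], [0, 0, 0, 0, -1], [0, 0, 0, 0, -1], [0, 0, 0, 0, -1], [0, 0, 0, 0, -1]]])

```text
time: 5.4
tool_pos: [0.4966, -0.1054, 0.086]
tool_rot: [2.835, 1.562, -0.392]
contact_force: [0.2, 0.3, -0.2]
opening: 0.0005
```

```bash
python3 -c "
from h import *
goal(spot('d',z=.1))
cv2.imwrite('pics/w2.png',robot.read_camera('wrist')[:,:,::-1])
im=robot.read_camera('side')[:,:,::-1]
cv2.imwrite('pics/s2.png',cv2.resize(im[150:290,220:360],(700,700),interpolation=cv2.INTER_CUBIC)[:600])"
```

```text
t 5.4 tcp [ 0.4966 -0.1054  0.086 ] box [-0.0248 -0.1452  0.086 ] turn 179.95 or -0.05 q6 1.3 F [ 0.1602  0.2912 -0.2033] open 0.0005
shift now [-0.014  -0.0011  0.0001]
shift after turn [-0.014  -0.0011  0.0001]
[[ 0.0084 -0.0856 -0.9963]
 [-0.0035 -0.9963  0.0856]
 [-1.      0.0027 -0.0087]]
```

View pics/w2.png

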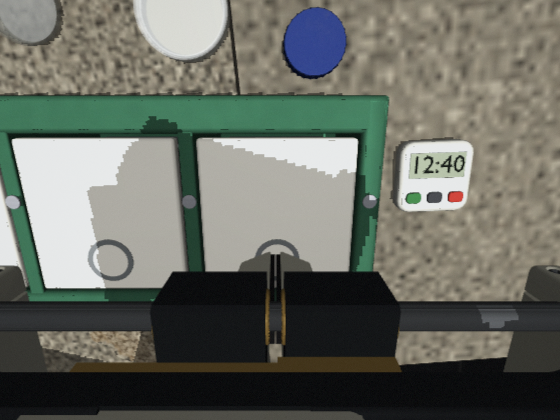

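View pics/s2.png

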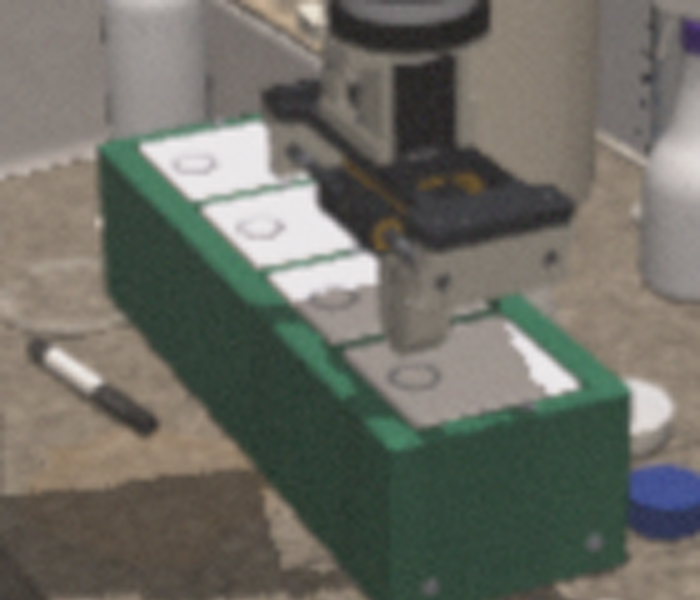

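```bash
python3 -c "
from h import *
c=robot.get_calibration('side')
f=lambda P:(proj(c,P)-[220,150])*5
o,R=st(); t=o['tool_pos']
print('tcp',f(t),'60 up',f(t-R[:,0]*.06))
for s in (-.019,.019): print(f(t+R[:,1]*s))
for y in (.095,-.095): print('end',f(t-R[:,0]*.066+R[:,1]*y))
for k in 'abcd': print(k,f(spot(k)))
print([f(boxpt(*BX,(a,b,.1))) for a,b in((-.065,-.201),(.065,-.201),(-.065,.201))])
"
```

```text
tcp [410.4108 399.4299] 60 up [408.6398 289.0714]
[393.6225 382.9883]
[427.5973 416.2617]
end [500.762  360.5393]
end [326.6008 204.3881]
a [189.2265 161.1392]
b [254.6672 224.3179]
c [327.4429 294.5781]
d [408.8599 373.181 ]
[array([384.7679, 443.1314]), array([628.949 , 383.9565]), array([ 89.2005, 138.4968])]
```

```bash
python3 -c "
from h import *
c=robot.get_calibration('side')
t=np.array([.1907,-.489,.1979]);y=np.array([.3633,-.9317,0]);z=np.array([-.9317,-.3633,0])
for s in (-1,1): print([proj(c,t+s*y*d) for d in (.046,.065)], proj(c,t+s*y*.065+[0,0,.066]))
im=cv2.imread('pics/side0.png'); b=cv2.resize(im[190:330,180:340],None,fx=4,fy=4,interpolation=cv2.INTER_CUBIC)
for s in (-1,1):
  for d in (.046,.065):
    for e in (-.0095,.0095): cv2.circle(b,tuple(np.int32((proj(c,t+s*y*d+z*e)-[180,190])*4)),3,(0,0,255),-1)
cv2.imwrite('pics/s0c.png',b)
im=cv2.imread('pics/s1.png'); b2=cv2.resize(im[140:290,230:360],None,fx=4,fy=4,interpolation=cv2.INTER_CUBIC)
t=np.array([.5031,-.0949,.1352]);cv2.circle(b2,tuple(np.int32((proj(c,t)-[230,140])*4)),3,(0,0,255),-1)
cv2.imwrite('pics/s1c.png',b2)
"
```

```text
[array([236.7346, 306.3445]), array([228.2062, 301.9636])] [225.3781 267.1233]
[array([281.2128, 329.192 ]), array([291.116 , 334.2791])] [290.4534 297.3788]
```

View pics/s0c.png

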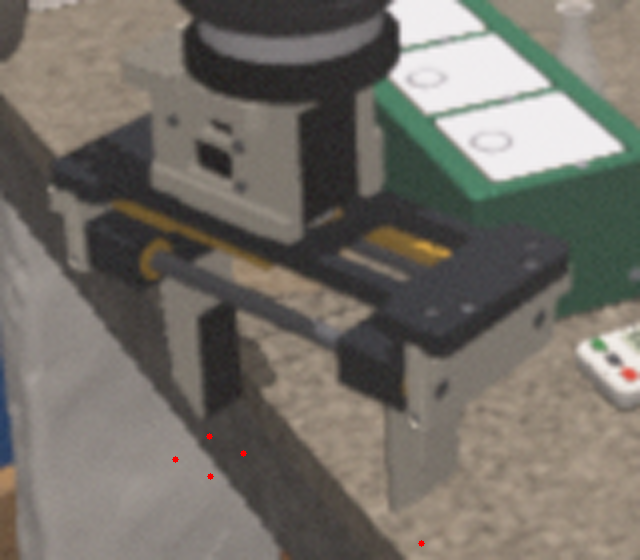

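View pics/s1c.png

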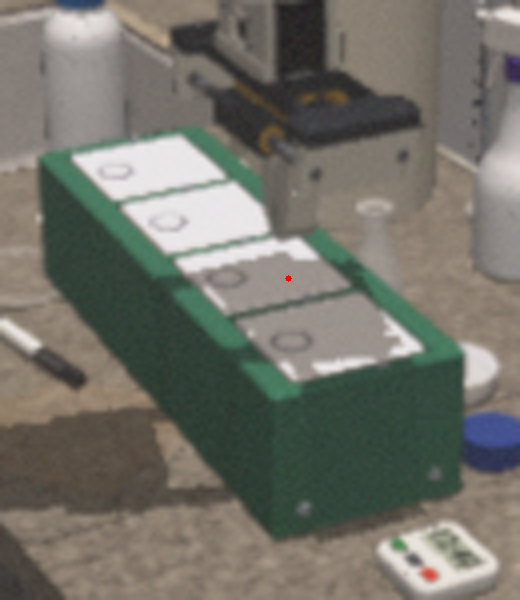

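The side view shows the finger ends higher than the reported TCP suggests. The force reading is still zero and the flap looks shut, so I don't think there has been contact yet. I'll keep lowering slowly.

Request:
play_rows(moves=[[[0.0015, 0, 0, 0, -1], [0.0015, 0, 0, 0, -1], [0.0015, 0, 0, 0, -1], [0.0015, 0, 0, 0, -1], [0.0015, 0, 0, 0, -1], [0.0015, 0, 0, 0, -1], [0, 0, 0, 0, -1], [0, 0, 0, 0, -1], [0, 0, 0, 0, -1], [0, 0, 0, 0, -1]]])

```text
time: 6.5
tool_pos: [0.4966, -0.1054, 0.076]
tool_rot: [2.834, 1.562, -0.393]
contact_force: [0.3, 0.1, 0.3]
opening: 0.0005
```

```bash
python3 -c "
from h import *
goal(spot('d',z=.1))
cv2.imwrite('pics/w3.png',robot.read_camera('wrist')[:,:,::-1])
c=robot.get_calibration('wrist'); o,R=st()
print('cam in tool',R.T@(-c['view'][:3,:3].T@c['view'][:3,3]-o['tool_pos']))
print([proj(c,o['tool_pos']-R[:,0]*d) for d in (0,.01,.02,.03)])
print('ring if shut',proj(c,spot('d')),[proj(c,boxpt(*BX,(x,-.144,.1))) for x in(-.044,.044)])
im=robot.read_camera('side')[:,:,::-1]
cv2.imwrite('pics/s3.png',cv2.resize(im[150:290,220:360],(600,600),interpolation=cv2.INTER_CUBIC))"
```

```text
t 6.5 tcp [ 0.4966 -0.1054  0.076 ] box [-0.0248 -0.1452  0.076 ] turn 179.95 or -0.05 q6 1.3 F [0.2685 0.1141 0.31  ] open 0.0005
shift now [-0.024  -0.0011 -0.    ]
shift after turn [-0.024  -0.0011 -0.    ]
[[ 0.0081 -0.0856 -0.9963]
 [-0.0033 -0.9963  0.0856]
 [-1.      0.0026 -0.0083]]
cam in tool [-0.1867 -0.0004 -0.0799]
[array([275.2742, 246.7231]), array([275.3012, 253.4489]), array([275.3309, 260.8763]), array([275.364 , 269.1211])]
ring if shut [273.2562 264.0092] [array([273.3218, 294.7032]), array([272.9798, 134.5804])]
```

View pics/w3.png

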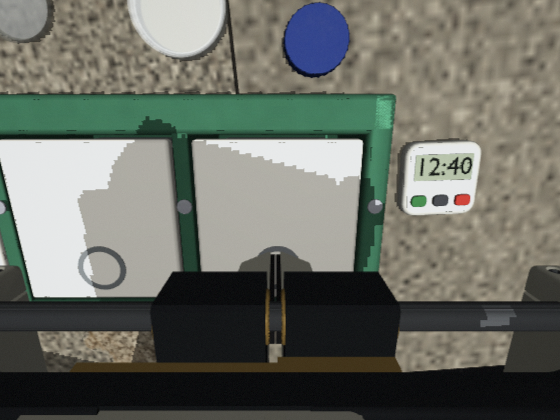

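View pics/s3.png

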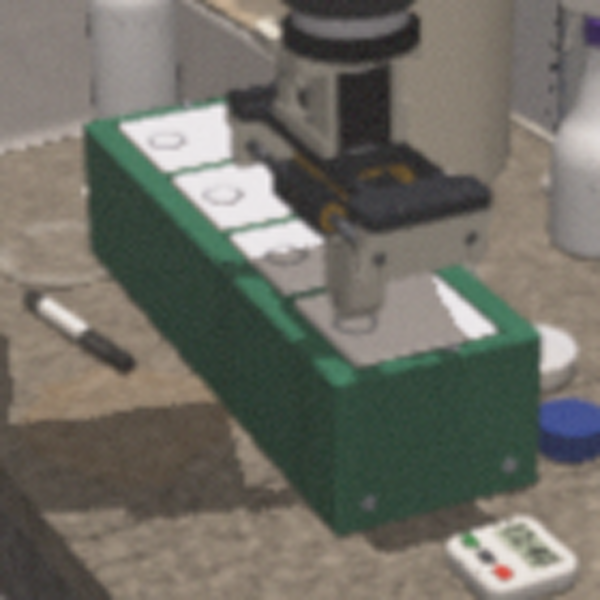

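Request:
play_rows(moves=[[[0.0015, 0, 0, 0, -1], [0.0015, 0, 0, 0, -1], [0, 0, 0, 0, -1], [0, 0, 0, 0, -1], [0, 0, 0, 0, -1], [0, 0, 0, 0, -1], [0, 0, 0, 0, -1], [0.0015, 0, 0, 0, -1], [0.0015, 0, 0, 0, -1], [0.0015, 0, 0, 0, -1]]])

```text
time: 7.6
tool_pos: [0.4967, -0.1055, 0.0686]
tool_rot: [2.822, 1.562, -0.405]
contact_force: [-2.1, 0.2, 3.2]
opening: 0.0004
```

```bash
python3 -c "
from h import *
goal(spot('d',z=.1))
im=robot.read_camera('side')[:,:,::-1]
cv2.imwrite('pics/s4.png',cv2.resize(im[150:290,220:360],(600,600),interpolation=cv2.INTER_CUBIC))"
```

```text
t 7.6 tcp [ 0.4967 -0.1055  0.0686] box [-0.0247 -0.1453  0.0686] turn 179.95 or -0.05 q6 1.3 F [-2.1175  0.1705  3.2318] open 0.0004
shift now [-0.0314 -0.0012 -0.    ]
shift after turn [-0.0314 -0.0012 -0.    ]
[[ 0.0085 -0.0855 -0.9963]
 [-0.0036 -0.9963  0.0855]
 [-1.      0.0029 -0.0088]]
```

View pics/s4.png

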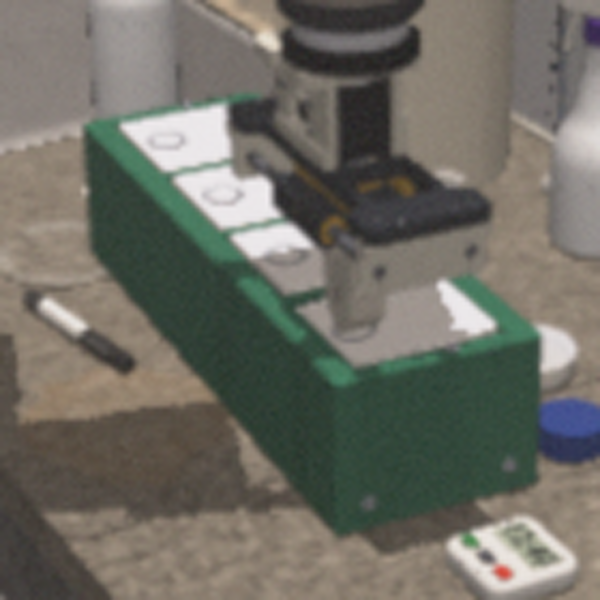

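Request:
play_rows(moves=[[[0.0015, 0, 0, 0, -1], [0.0015, 0, 0, 0, -1], [0.0015, 0, 0, 0, -1], [0, 0, 0, 0, -1], [0, 0, 0, 0, -1], [0, 0, 0, 0, -1], [0, 0, 0, 0, -1], [0.0015, 0, 0, 0, -1], [0.0015, 0, 0, 0, -1], [0.0015, 0, 0, 0, -1]]])

```text
time: 8.65
tool_pos: [0.4977, -0.1056, 0.0593]
tool_rot: [2.864, 1.559, -0.363]
contact_force: [0.0, 0.3, 3.3]
opening: 0.0007
```

```bash
python3 -c "
from h import *
goal(spot('d',z=.1))
cv2.imwrite('pics/w5.png',robot.read_camera('wrist')[:,:,::-1])
im=robot.read_camera('side')[:,:,::-1]
cv2.imwrite('pics/s5.png',cv2.resize(im[150:290,220:360],(600,600),interpolation=cv2.INTER_CUBIC))"
```

```text
t 8.65 tcp [ 0.4977 -0.1056  0.0593] box [-0.0237 -0.1453  0.0593] turn 179.95 or -0.05 q6 1.3 F [0.0116 0.3428 3.3247] open 0.0007
shift now [-0.0407 -0.0012  0.0009]
shift after turn [-0.0407 -0.0012  0.0009]
[[ 0.0107 -0.0856 -0.9963]
 [-0.0041 -0.9963  0.0856]
 [-0.9999  0.0031 -0.011 ]]
```

View pics/s5.png

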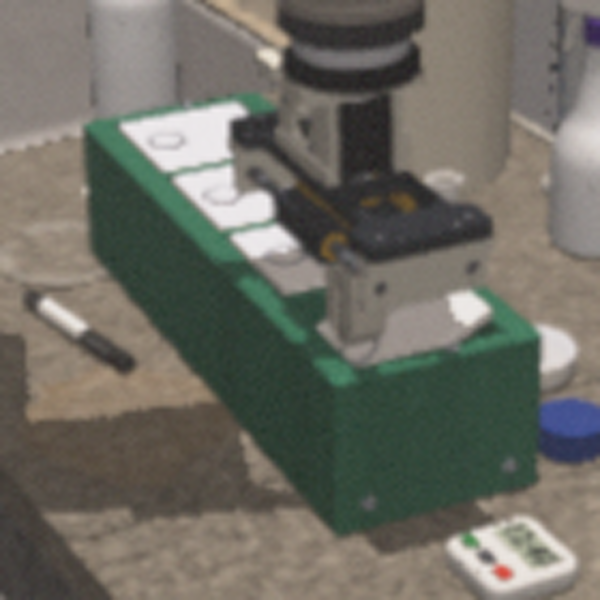

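View pics/w5.png

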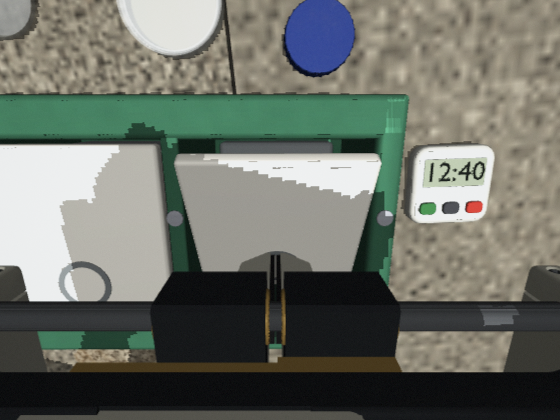

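Flap d rocks: it tilted at about 3 N, and the wrist view shows its far edge raised at row 157. The finger ends sit about 28 mm above the reported TCP. The hand's body would therefore meet the raised far half before the flap is fully open. I'll push down to about 0.8 rad here, then finish by pushing the raised far part toward the near side from behind.

Request:
play_rows(moves=[[[0.0015, 0, 0, 0, -1], [0.0015, 0, 0, 0, -1], [0.0015, 0, 0, 0, -1], [0.0015, 0, 0, 0, -1], [0.0015, 0, 0, 0, -1], [0.0015, 0, 0, 0, -1], [0, 0, 0, 0, -1], [0, 0, 0, 0, -1], [0, 0, 0, 0, -1], [0, 0, 0, 0, -1]]])

```text
time: 9.75
tool_pos: [0.4972, -0.1057, 0.0489]
tool_rot: [2.823, 1.561, -0.404]
contact_force: [0.5, 0.0, 2.5]
opening: 0.0007
```

```bash
python3 -c "
from h import *
goal(spot('d',z=.1))
cv2.imwrite('pics/w6.png',robot.read_camera('wrist')[:,:,::-1])
im=robot.read_camera('side')[:,:,::-1]
cv2.imwrite('pics/s6.png',cv2.resize(im[150:290,220:360],(600,600),interpolation=cv2.INTER_CUBIC))"
```

```text
t 9.75 tcp [ 0.4972 -0.1057  0.0489] box [-0.0242 -0.1455  0.0489] turn 179.95 or -0.05 q6 1.3 F [0.4645 0.0192 2.4845] open 0.0007
shift now [-0.0511 -0.0013  0.0004]
shift after turn [-0.0511 -0.0013  0.0004]
[[ 0.0091 -0.0856 -0.9963]
 [-0.0039 -0.9963  0.0856]
 [-1.      0.0031 -0.0094]]
```

View pics/s6.png

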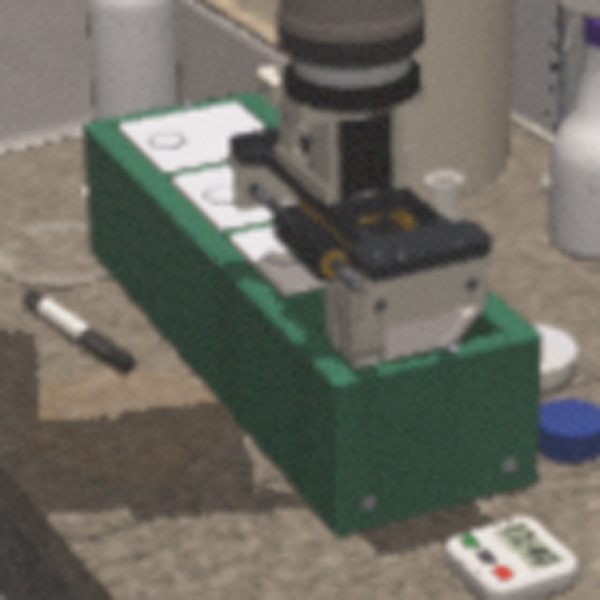

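View pics/w6.png

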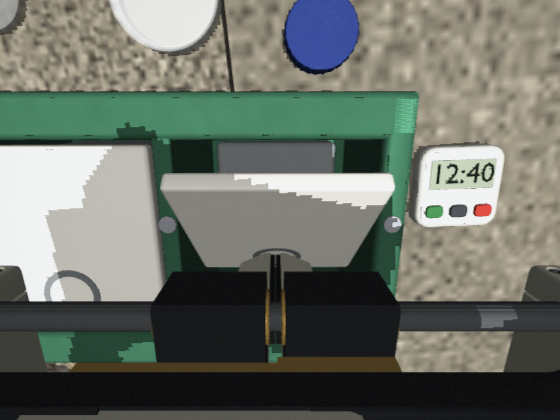

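```bash
cat >> h.py <<'E'
def edges(c,k,th):
    C,S=np.cos(th),np.sin(th); r=[]
    for n in (-.004,.004):
        r.append(proj(c,boxpt(*BX,(.010+.034*C-n*S,YS[k],.096+.034*S+n*C))))
    return r
E
python3 -c "
from h import *
c=robot.get_calibration('wrist')
for t in np.arange(.4,1.2,.1): print(round(t,1),*edges(c,'d',t))"
```

```text
0.4 [272.0637 144.0329] [271.9961 154.2367]
0.5 [272.0329 147.73  ] [271.9728 160.2138]
0.6 [272.0049 152.4107] [271.9539 167.106 ]
0.7 [271.9803 158.0627] [271.9397 174.839 ]
0.8 [271.9599 164.6487] [271.9308 183.3105]
0.9 [271.944  172.1041] [271.9276 192.3911]
1.0 [271.9333 180.3362] [271.9302 201.9274]
1.1 [271.9281 189.2245] [271.9387 211.7475]
```

The wrist view puts the tilt at about 0.85 rad, with the far edge at rows 174-190. Next I'll lift and go over to the far side.

Request:
play_rows(moves=[[[-0.015, 0, 0, 0, -1], [-0.025, 0, 0, 0, -1], [-0.025, 0, 0, 0, -1], [-0.015, 0, 0, 0, -1], [0, 0, -0.025, 0, -1], [0, 0, -0.027, 0, -1], [0, 0, -0.025, 0, -1], [0, 0, 0, 0, -1], [0, 0, 0, 0, -1], [0, 0, 0, 0, -1]]])

```text
time: 10.85
tool_pos: [0.5721, -0.1109, 0.1295]
tool_rot: [2.691, 1.569, -0.537]
contact_force: [0.4, 0.2, 0.1]
opening: 0.0005
```

```bash
python3 -c "
from h import *
P=boxpt(*BX,(.053,-.144,.084)); goal(P)
cv2.imwrite('pics/w7.png',robot.read_camera('wrist')[:,:,::-1])
c=robot.get_calibration('wrist')
for t in np.arange(.6,1.2,.1): print(round(t,1),*edges(c,'d',t))
im=robot.read_camera('side')[:,:,::-1]
cv2.imwrite('pics/s7.png',cv2.resize(im[150:290,220:360],(600,600),interpolation=cv2.INTER_CUBIC))"
```

```text
t 10.85 tcp [ 0.5721 -0.1109  0.1295] box [ 0.0509 -0.1443  0.1295] turn 179.94 or -0.06 q6 1.33 F [0.413  0.2253 0.0713] open 0.0005
shift now [ 0.0455 -0.0003 -0.002 ]
shift after turn [ 0.0455 -0.0003 -0.002 ]
[[ 0.0016 -0.0858 -0.9963]
 [-0.0009 -0.9963  0.0858]
 [-1.      0.0008 -0.0016]]
0.6 [274.7934 250.5444] [274.8081 260.8563]
0.7 [274.7996 254.7105] [274.8145 265.7772]
0.8 [274.8059 259.2351] [274.821  270.9197]
0.9 [274.8123 264.0651] [274.8273 276.2134]
1.0 [274.8188 269.1394] [274.8335 281.5828]
1.1 [274.8252 274.3896] [274.8393 286.9495]
```

View pics/s7.png

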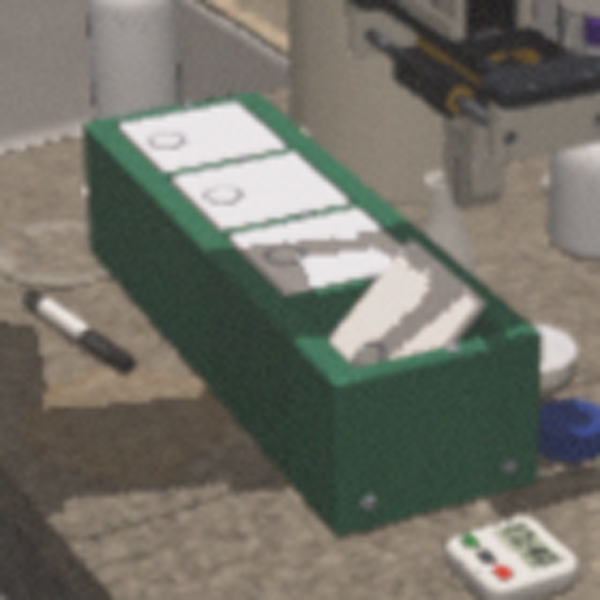

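View pics/w7.png

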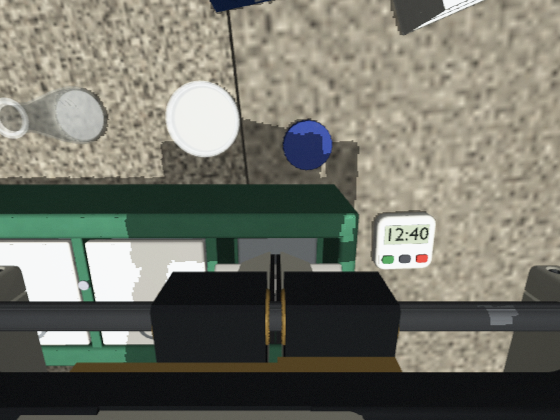

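The flap stays tilted on its own: its near part is down in the opening and the far part is raised at (440,270) in the side crop. The hand is clear above it. I'll lower it behind the flap.

Request:
play_rows(moves=[[[0.012, 0, -0.002, 0, -1], [0.014, 0, 0, 0, -1], [0.01, 0, 0, 0, -1], [0.005, 0, 0, 0, -1], [0.002, 0, 0, 0, -1], [0, 0, 0, 0, -1], [0, 0, 0, 0, -1], [0, 0, 0.003, 0, -1], [0, 0, 0.003, 0, -1], [0, 0, 0, 0, -1]]])

```text
time: 11.95
tool_pos: [0.5677, -0.1108, 0.085]
tool_rot: [2.897, 1.565, -0.331]
contact_force: [0.5, 0.0, -1.2]
opening: 0.0005
```

```bash
python3 -c "
from h import *
P=boxpt(*BX,(.031,-.144,.084)); goal(P)
im=robot.read_camera('side')[:,:,::-1]
cv2.imwrite('pics/s8.png',cv2.resize(im[150:290,220:360],(600,600),interpolation=cv2.INTER_CUBIC))"
```

```text
t 11.95 tcp [ 0.5677 -0.1108  0.085 ] box [ 0.0465 -0.1446  0.085 ] turn 179.89 or -0.11 q6 1.33 F [ 0.5376  0.0229 -1.1721] open 0.0005
shift now [ 0.0009 -0.0005  0.0155]
shift after turn [ 0.0009 -0.0006  0.0155]
[[ 0.0051 -0.0866 -0.9962]
 [-0.0018 -0.9962  0.0866]
 [-1.      0.0013 -0.0053]]
```

View pics/s8.png

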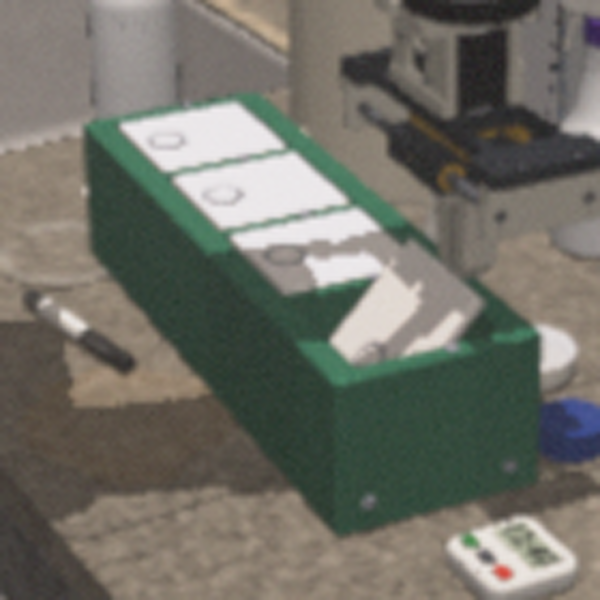

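Request:
play_rows(moves=[[[0, 0, 0.002, 0, -1], [0, 0, 0.002, 0, -1], [0, 0, 0.002, 0, -1], [0, 0, 0.002, 0, -1], [0, 0, 0.002, 0, -1], [0, 0, 0.002, 0, -1], [0, 0, 0, 0, -1], [0, 0, 0, 0, -1], [0, 0, 0, 0, -1], [0, 0, 0.001, 0, -1]]])

```text
time: 13.0
tool_pos: [0.5625, -0.1105, 0.09]
tool_rot: [3.02, 1.544, -0.209]
contact_force: [5.2, 0.2, 2.3]
opening: 0.0008
```

```bash
python3 -c "
from h import *
P=boxpt(*BX,(.031,-.144,.084)); goal(P)
im=robot.read_camera('side')[:,:,::-1]
cv2.imwrite('pics/s9.png',cv2.resize(im[150:290,220:360],(600,600),interpolation=cv2.INTER_CUBIC))"
```

```text
t 13.0 tcp [ 0.5625 -0.1105  0.09  ] box [ 0.0413 -0.1447  0.09  ] turn 179.87 or -0.13 q6 1.33 F [5.2331 0.1664 2.2754] open 0.0008
shift now [ 0.0058 -0.0007  0.0105]
shift after turn [ 0.0058 -0.0007  0.0105]
[[ 0.0262 -0.087  -0.9959]
 [-0.0056 -0.9962  0.0869]
 [-0.9996  0.0033 -0.0266]]
```

View pics/s9.png

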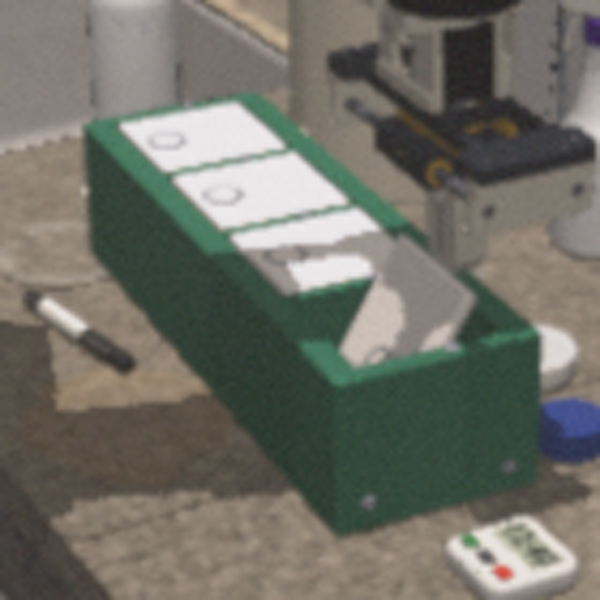

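Request:
play_rows(moves=[[[0, 0, -0.004, 0, -1], [0.004, 0, -0.002, 0, -1], [0.005, 0, 0, 0, -1], [0.003, 0, 0, 0, -1], [0.001, 0, 0.003, 0, -1], [0.001, 0, 0.003, 0, -1], [0.001, 0, 0.003, 0, -1], [0.001, 0, 0.003, 0, -1], [0.001, 0, 0.003, 0, -1], [0.001, 0, 0.003, 0, -1]]])

```text
time: 14.05
tool_pos: [0.5611, -0.111, 0.074]
tool_rot: [3.037, 1.519, -0.193]
contact_force: [10.0, 1.0, -1.4]
opening: 0.0006
```

```bash
python3 -c "
from h import *
P=boxpt(*BX,(.031,-.144,.084)); goal(P)
im=robot.read_camera('side')[:,:,::-1]
cv2.imwrite('pics/s10.png',cv2.resize(im[150:290,220:360],(600,600),interpolation=cv2.INTER_CUBIC))"
```

```text
t 14.05 tcp [ 0.5611 -0.111   0.074 ] box [ 0.0399 -0.1453  0.074 ] turn 179.79 or -0.21 q6 1.32 F [10.008   1.0105 -1.3941] open 0.0006
shift now [-0.0104 -0.0013  0.0084]
shift after turn [-0.0104 -0.0013  0.0084]
[[ 0.0507 -0.0883 -0.9948]
 [-0.0099 -0.9961  0.0879]
 [-0.9987  0.0054 -0.0514]]
```

View pics/s10.png

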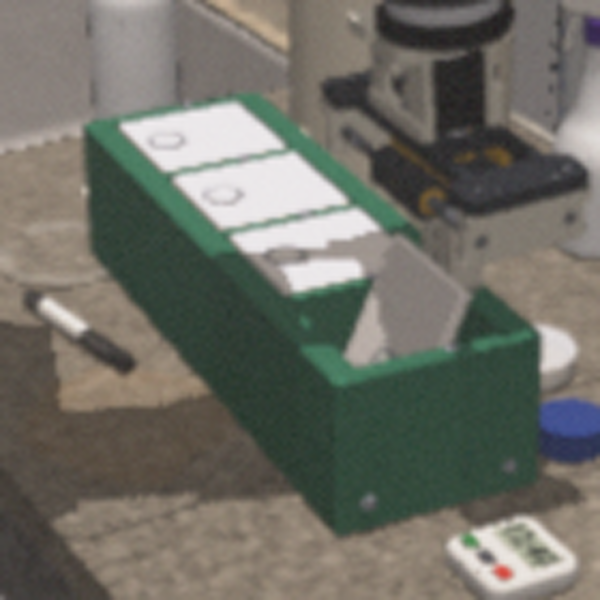

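The finger side bears on the raised far edge. At 10 N and this position the flap should be near its stop. I'll give one more short push, then back off and look.

Request:
play_rows(moves=[[[-0.003, 0, 0.003, 0, -1], [-0.002, 0, 0.004, 0, -1], [0, 0, 0.004, 0, -1], [0, 0, 0.005, 0, -1], [0, 0, 0.005, 0, -1], [0, 0, 0.005, 0, -1], [0, 0, 0.005, 0, -1], [0, 0, 0.005, 0, -1], [0, 0, 0.005, 0, -1], [0, 0, 0.005, 0, -1]]])

```text
time: 15.1
tool_pos: [0.5651, -0.1125, 0.0828]
tool_rot: [3.068, 1.405, -0.169]
contact_force: [21.9, 1.7, -9.8]
opening: 0.0002
```

```bash
python3 -c "
from h import *
P=boxpt(*BX,(.031,-.144,.084)); goal(P)"
```

```text
t 15.1 tcp [ 0.5651 -0.1125  0.0828] box [ 0.0441 -0.1465  0.0828] turn 179.33 or -0.67 q6 1.29 F [21.9105  1.6908 -9.8223] open 0.0002
shift now [-0.0034 -0.0023  0.0127]
shift after turn [-0.0034 -0.0025  0.0127]
[[ 0.1624 -0.0963 -0.982 ]
 [-0.0276 -0.9953  0.093 ]
 [-0.9863  0.012  -0.1643]]
```

Request:
play_rows(moves=[[[0, 0, -0.003, 0, -1], [0, 0, -0.005, 0, -1], [0, 0, -0.01, 0, -1], [-0.005, 0, -0.01, 0, -1], [-0.02, 0, -0.005, 0, -1], [-0.03, 0, -0.005, 0, -1], [-0.03, 0, -0.005, 0, -1], [-0.02, 0, 0, 0, -1], [0, 0, 0, 0, -1], [0, 0, 0, 0, -1]]])

```text
time: 16.1
tool_pos: [0.5914, -0.1137, 0.1956]
tool_rot: [3.069, 1.414, -0.168]
contact_force: [0.2, -0.0, -0.7]
opening: 0.0006
```

```bash
python3 -c "
from h import *
P=boxpt(*BX,(.031,-.144,.2)); goal(P)
im=robot.read_camera('side')[:,:,::-1]
b=cv2.resize(im[190:250,280:360],(800,600),interpolation=cv2.INTER_CUBIC)
c=robot.get_calibration('side')
for th,col in ((.85,(255,0,0)),(1.0,(0,200,0)),(1.15,(0,0,255))):
  C,S=np.cos(th),np.sin(th)
  for x in (-.054,.034):
    q=[np.int32((proj(c,boxpt(*BX,(.010+x*C-.004*S,-.144+y,.096+x*S+.004*C)))-[280,190])*10) for y in (-.0425,.0425)]
    cv2.line(b,tuple(q[0]),tuple(q[1]),col,1)
cv2.imwrite('pics/s11.png',b)
cv2.imwrite('pics/w11.png',robot.read_camera('wrist')[:,:,::-1])
cv2.imwrite('pics/t11.png',robot.read_camera('top')[:,:,::-1])"
```

```text
t 16.1 tcp [ 0.5914 -0.1137  0.1956] box [ 0.0704 -0.1455  0.1956] turn 179.31 or -0.69 q6 1.32 F [ 0.1544 -0.035  -0.745 ] open 0.0006
shift now [-0.0105 -0.001   0.0382]
shift after turn [-0.0105 -0.0015  0.0382]
[[ 0.1542 -0.0966 -0.9833]
 [-0.0262 -0.9953  0.0937]
 [-0.9877  0.0113 -0.1561]]
```

View pics/s11.png

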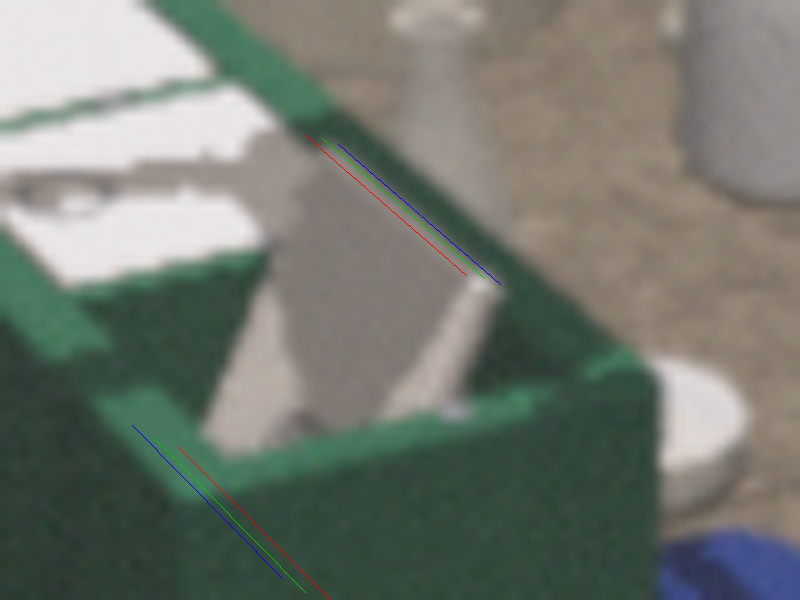

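View pics/t11.png

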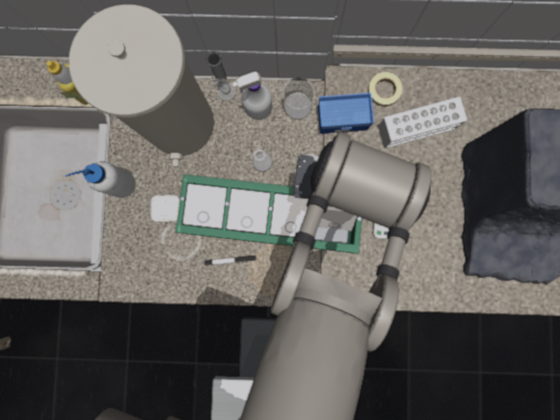

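View pics/w11.png

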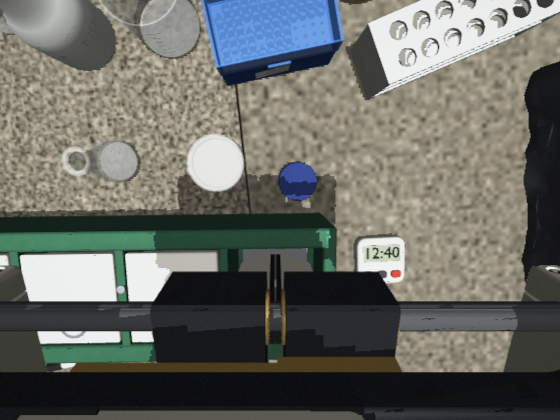

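Request:
play_rows(moves=[[[-0.025, 0, 0, 0, -1], [-0.02, 0, 0.03, 0, -1], [-0.02, 0, 0.035, 0, -1], [-0.01, 0, 0.035, 0, -1], [-0.01, 0, 0.035, 0, -1], [-0.01, 0, 0.035, 0, -1], [0, 0, 0, 0, -1], [0, 0, 0, 0, -1], [0, 0, 0, 0, -1], [0, 0, 0, 0, -1]]])

```text
time: 17.25
tool_pos: [0.4007, -0.0934, 0.2544]
tool_rot: [3.1, 1.435, -0.138]
contact_force: [0.1, -0.4, -0.1]
opening: 0.0005
```

```bash
python3 -c "
from h import *
P=boxpt(*BX,(.031,-.144,.2)); goal(P)
im=robot.read_camera('wrist')[:,:,::-1]; c=robot.get_calibration('wrist')
cv2.imwrite('pics/w12.png',im); b=im.copy()
for th,col in ((.85,(255,0,0)),(1.0,(0,200,0)),(1.15,(0,0,255))):
  C,S=np.cos(th),np.sin(th)
  for x in (-.054,.034):
    q=[np.int32((proj(c,boxpt(*BX,(.010+x*C-.004*S,-.144+y,.096+x*S+.004*C))))) for y in (-.0425,.0425)]
    cv2.line(b,tuple(q[0]),tuple(q[1]),col,1)
cv2.imwrite('pics/w12b.png',b)
cv2.imwrite('pics/t12.png',robot.read_camera('top')[:,:,::-1])"
```

```text
t 17.25 tcp [ 0.4007 -0.0934  0.2544] box [-0.1214 -0.1414  0.2544] turn 179.31 or -0.69 q6 1.2 F [ 0.1215 -0.4306 -0.0769] open 0.0005
shift now [ 0.0744  0.0005 -0.1437]
shift after turn [ 0.0744  0.0022 -0.1436]
[[ 0.1336 -0.0966 -0.9863]
 [-0.0186 -0.9953  0.095 ]
 [-0.9909  0.0056 -0.1348]]
```

View pics/w12b.png

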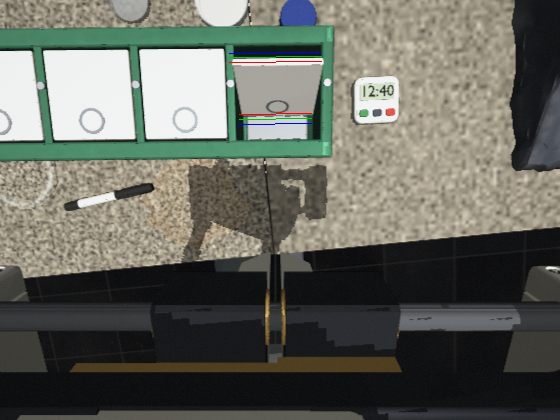

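View pics/t12.png

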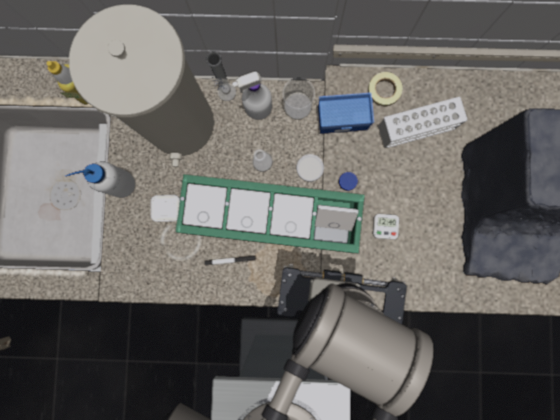

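```bash
python3 -c "
from h import *
im=cv2.imread('pics/w12.png');c=robot.get_calibration('wrist')
cv2.imwrite('pics/w12c.png',cv2.resize(im[20:170,180:360],(720,600),interpolation=cv2.INTER_CUBIC))
f=lambda p:np.round((proj(c,p)-[180,20])*4,1)
for k in 'd': print('frame near/far',f(boxpt(*BX,(-.065,-.144,.1))),f(boxpt(*BX,(.065,-.144,.1))))
for th in (.8,.9,1.,1.1,1.15):
  C,S=np.cos(th),np.sin(th); print(th,*[f(boxpt(*BX,(.010+x*C-.004*S,-.144,.096+x*S+.004*C))) for x in (-.054,-.035,.034)])
"
```

```text
frame near/far [384.3 542.5] [378.7   7.7]
0.8 [381.7 422.3] [381.6 368.2] [380.9 125.6]
0.9 [381.5 410.1] [381.4 360.7] [381.1 135.9]
1.0 [381.2 396.8] [381.2 352.3] [381.3 147.4]
1.1 [381.  382.3] [381.1 342.9] [381.5 160.2]
1.15 [380.9 374.6] [381.  337.9] [381.6 166.9]
```

View pics/w12c.png

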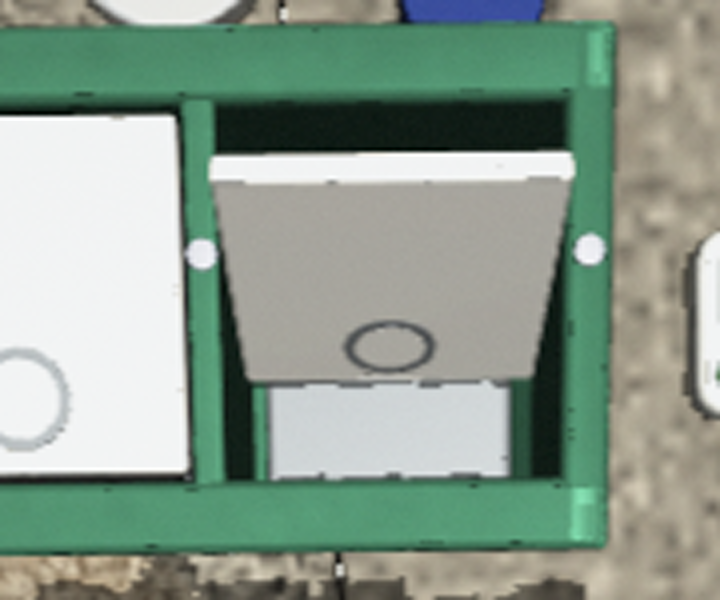

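The wrist crop shows flap d standing open: near edge at row 381, ring at 346, far edge at 180. After taking out the 8-16 px bias seen on the frame, all three fit about 1.15 rad, which is the stop. The other three flaps look flush. In the top view the pen, dish, timer, flask, petri dish and cap are where they were at the start, and the hand is clear.

```bash
python3 -c "
from h import *
o=robot.observe(); print(o['time'],o['contact_force'],abs(o['qvel']).max())
print(robot.hand_in())"
```

```text
17.35 [0.2562 0.6692 0.3994] 0.004648084042687256
the job is handed in; nothing more can be done
None
```

Flap d, the rightmost, was the one over the empty compartment. It now stands fully open and the job is handed in at 17.35 s. `hand_in` gives no verdict, so these results come from my own checks.

**What I did:** I pressed the ring of flap d first with the closed fingertips, and it tipped at about 3 N. That found the empty compartment, so I never touched flaps a, b or c. I pushed d down to about 0.85 rad on its near part. I then finished by pushing its raised far edge toward the near side from behind, until it met the stop at about 24 N, under the 45 N limit.

**Last checks:**
- **Flap d:** the wrist picture puts the tilt at about 1.15 rad, after correcting for the offset seen on the box frame. It kept its tilt after the hand left.
- **Other flaps and bystanders:** by eye, the other three flaps lie flush. The pen, dish, timer, flask, petri dish and cap are at the same places in the top view as at the start.
- **Hand:** it is clear of everything, the force reads about zero, and the arm is at rest.

**What disagreed:**
- **Finger length:** the real finger ends were about 28 mm above the reported TCP, both in the side view and at contact. The hand's body would have met the raised far half before the flap was fully open, which is why I finished from behind.
- **Side camera:** its overlay of the open flap was about 1 to 2 pixels off and could not settle the angle, so I relied on the wrist view.
- **Tool tilt:** the tool tilted by about 9 degrees under the last push.

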